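Open the ratchet core keeper

ROBOT

A 6-joint arm with a two-finger parallel gripper is mounted at the origin on a cart in front of the work surface, level with it; the furniture and walls round the work are solid. World frame = base frame: x ahead of the robot, y to its left, z up, the work surface at z = 0. Lengths are in m, angles in rad, forces in N, time in s.
With the tool pointing down it reaches from about 0.375 to 0.975 m from the base axis. Payload 3.8 kg.
Tool frame: the origin (TCP) lies on the mounting face of the last link; the fingertips stand 173 mm ahead of it and the grasp point (between the pads) lies 155 mm ahead of it; z points along the fingers, y is the line along which they close (so a half turn about z gives the same grasp; the last joint's range is limited). The gripper opens to 85 mm and grips with 20 to 120 N. Pads are 22 mm wide; open, the fingers measure 114 mm over their backs; the gripper's body (76 mm by 85 mm) begins 54 mm behind the grasp point. The pads swing forward as they close: fully open they stand 13 mm farther back than shut.
Start: joints at [-1.145, 0.264, 1.604, -0, 1.274, -0.037], TCP at [0.301, -0.604, 0.405] pointing down, gripper open.
Joint ranges: [-2.63, 2.63], [-0.94, 2.18], [0.31, 2.57], [-1.31, 4.45], [0, 2.66], [-2.55, 2.55]. Speed limits (rad/s): [2.57, 2.57, 3.14, 3.14, 3.14, 3.14].

INTERFACE

Orientations are given as a rotation vector (axis times angle).
In Python, from workcell import bot gives the robot as it stands.
- The arm moves only by the tool drive_tool, never from a script. Its argument "increments" is a list of rows, each an object with "delta_pos": the shift along the tool's x, y, z in mm, a list of three; "turn": the turn about the tool's z in rad; "jaw": the opening, from -1 (shut) to 1 (fully open). A call has 1 to 8 rows; each row shifts and turns the commanded pose from where the row before left it, along the tool's axes as they then stand; what a row does not reach is not made up. A row lasts 1/12 s, in which the tool goes at most 41.7 mm and 7.16 degrees, less where a joint would pass 70% of its speed; a pose out of reach is approached as far as the arm can. A call is refused whole if a number of a shift passes 41.7 or a number of a turn 0.125, either way. A call with a gripper value outside its range is refused whole. The fingers move at their own pace and stop on an object; "grip_force" is the grip in N (left out, the last holds). Time passes only in rows, so rows that do not move let the fingers close. It gives the time, the measured TCP pose, the force, the opening and the grip force at its end, in the units of the state.
- bot.read_state(): the state, without advancing time (a new reading comes with each control period).
- bot.read_camera(name): name is "scene" or "top" or "wrist"; returns a dict with "pixels" (480x640x3 uint8, red, green, blue), "fovy" (degrees; the focal length in pixels is half the picture's height over the tangent of half this angle, whatever the lens; pixels are square), "cx", "cy" (the principal point, pixels), "camera_from_world" (4x4, takes a point from world to camera coordinates); the wrist camera has in their place "hand_eye" (4x4, takes a point from camera to tool coordinates, whose origin is the TCP and whose axes are the flange's). Camera axes: x right, y down, z forward; pixel columns grow to the right and rows downward; lengths in m; the calibration is good to about 2 mm. A picture is of the moment at which its call begins: read the wrist's pose just before it. There is no depth.
- bot.finish_job(): hands the job in; it is judged then, once.
The state is a dict: "time": time; "q": joint angles; "joint_vel": joint speeds; "joint_torque": joint torques, N m; "tool_pos": TCP position; "tcp_rot": TCP orientation; "wrist_force": force on the tool from outside, world axes, zero at the start; "torque": the same for the moment, N m; "width": opening from 0.0 (shut) to 1.0 (fully open); "grip_force": force on a finger pad.
Only numpy, scipy, OpenCV 4.12 (cv2) and the standard library are available. Lean on these libraries where they do the work, as an engineer would, in place of code of your own. Each camera call takes 0.05 s, during which the arm holds its last target. There are 200 camera calls.

TASK

Open the core keeper for the next batch of cores: with the fingertips press its release key down and, keeping it down, push the sliding stop back along the slotted deck, away from the small cardboard core, until it is fully home against the far end stop. Then take the fingers away so that the key springs up again. Leave the core in the keeper and the things round it where they are.

Things in the scene. Friction and masses are not known exactly. Their poses are not given: they have to be found in the camera images.
- keeper: core keeper fixed to the table: slotted aluminium deck 260 x 100 mm, top 16 mm up, a toothed rack (8 mm pitch) in the slot, an end plate (50 mm high) at its -x end, two end-stop posts (30 mm high) at +x. Origin: centre of its underside. Its +x runs from end plate to end stop, the way the stop is pushed; z up. The tape machine's reel overhangs the table to the left, 0.47 m up: keep the arm clear
- stop (a joint): position of the grey sliding stop along the keeper's +x: 0 at the end-plate side, 0.090 m fully home against the far end stop; starts between 0 and 0.03. It slides stiffly (about 2.5 N) and stays where it is left. With the release key up a ratchet pawl lets it go at most 8 mm in +x before a rack tooth blocks it
- release (a joint): travel of the release key: 0 up, 0.009 m fully down (straight down, spring of 2 N at the top, 6 N at the bottom). Pressed more than 0.006 m the ratchet is free, and only while it is held down; let go, it springs up and the pawl drops in again
- release_top (a point): centre of the top of the release key, a ribbed steel bar 44 mm wide across the deck and 14 mm along it, on the sliding stop, 52 mm above the table when up. It is directly in front (-x side of the keeper's axis) of the push plate, its near edges 1 mm apart, and moves with the stop. The stop's body before the key is lower: at most 41 mm above the table
- push_face (a point): centre of the ribbed upper part of the push plate's face that looks to the keeper's -x, 8 mm in +x from the key's centre and 72 mm above the table; the plate is part of the sliding stop, upright, 72 mm wide, 10 mm thick, its top 86 mm above the table. A fingertip that stands on the key pushes against this face
- core: small cardboard core, a loose ring 42 mm across and 24 mm high, lying on the deck between the end plate and the stop; origin at the centre of its underside. To be left alone
- tape_measure: grey pocket tape measure, loose, 32 x 65 mm and 54 mm high, about 110 mm to the left (the keeper's +y side) of the keeper's middle line; origin at the centre of its underside. To be left alone
- wax_tub: small round white tub with a lid, loose, 49 mm across, 22 mm high, about 110 mm to the left (the keeper's +y side) of the keeper's middle line; origin at the centre of its underside. To be left alone
- clear_tape: small roll of clear tape, loose, 54 mm across, 18 mm high, lying on the table about 100 mm to the left of the keeper's far end; origin at the centre of its underside. To be left alone

How it is judged:
By the outcome, as a careful person would: the job done as asked, in the order asked, and still so for the second after the job is handed in, with the robot touching nothing.
It also fails if it takes over 32 s, if anything falls off the work surface, if the arm or the gripper's body presses on something with over 40 N, if the wrist force passes 120 N, or if a joint passes its speed limit or range.

## Working session

There is one attempt and no reset: what is moved stays moved. The work goes in short steps, Python scripts to look and compute and a tool call to move; the robot and the scene stay as the last step left them, time stands still between calls to the robot, and variables do not carry over. Pictures are saved under pics/ and viewed, at most 10 in all, crops included, and the job is handed in when it is done.

Besides the shell and the picture viewer there is one more tool, called as a command line: name --argument value ..., lists and objects as JSON in quotes. drive_tool: Moves the arm, as the interface text tells. Its arguments: {"type":"object","properties":{"increments":{"type":"array"},"grip_force":{"type":"number"}},"required":["increments"]}

```bash
mkdir -p pics
cat > h.py <<'E'
import numpy as np, cv2
from scipy.spatial.transform import Rotation as R
from workcell import bot
def snap(n,f):
    s=bot.read_state(); c=bot.read_camera(n); cv2.imwrite('pics/'+f+'.png',c['pixels'][:,:,::-1])
    if 'camera_from_world' in c: W=np.linalg.inv(np.array(c['camera_from_world']))
    else:
        T=np.eye(4);T[:3,:3]=R.from_rotvec(s['tcp_rot']).as_matrix();T[:3,3]=s['tool_pos'];W=T@np.array(c['hand_eye'])
    np.savez('pics/'+f,W=W,f=240/np.tan(np.radians(c['fovy'])/2),c=[c['cx'],c['cy']])
    return c
def at(f,u,v,z):
    d=np.load('pics/'+f+'.npz'); W=d['W']; r=W[:3,:3]@np.array([(u-d['c'][0])/d['f'],(v-d['c'][1])/d['f'],1]); o=W[:3,3]
    return (o+r*(z-o[2])/r[2]).round(4)
E
python3 - <<'E'
from h import *
for n in('scene','top'): snap(n,n+'1'); print(np.load('pics/'+n+'1.npz')['W'].round(3))
s=bot.read_state();print(s, R.from_rotvec(s['tcp_rot']).as_matrix().round(3))
E
```

```text
[[ 0.619 -0.372  0.692 -0.042]
 [-0.786 -0.287  0.548 -0.599]
 [-0.005 -0.883 -0.47   0.455]
 [ 0.     0.     0.     1.   ]]
[[-0.006 -0.995  0.099  0.411]
 [-0.999  0.01   0.034 -0.14 ]
 [-0.035 -0.098 -0.995  0.937]
 [ 0.     0.     0.     1.   ]]
{'time': 0.1, 'q': array([-1.14491213e+00,  2.64698687e-01,  1.60527329e+00,  2.32768336e-05,
        1.27370424e+00, -3.69095110e-02]), 'joint_vel': array([-2.37219025e-06, -3.23529607e-04, -3.37588402e-03, -2.71238215e-03,
       -6.22613307e-04, -2.15850306e-03]), 'joint_torque': array([ 4.37740964e-04, -5.16707289e+01, -3.68590593e+01, -1.11914308e-04,
        6.27077374e-03, -3.95815562e-06]), 'tool_pos': array([ 0.30121811, -0.60370799,  0.40345273]), 'tcp_rot': array([-3.05586819e+00, -7.20004316e-01,  5.97842818e-04]), 'wrist_force': array([ 0.08722393, -0.47204885, -0.15166542]), 'torque': array([ 0.0379377 ,  0.00097041, -0.00883553]), 'grip_force': 0.0, 'width': 1.0014226520182314} [[ 0.895  0.446 -0.001]
 [ 0.446 -0.895  0.002]
 [ 0.    -0.002 -1.   ]]
```

View pics/top1.png

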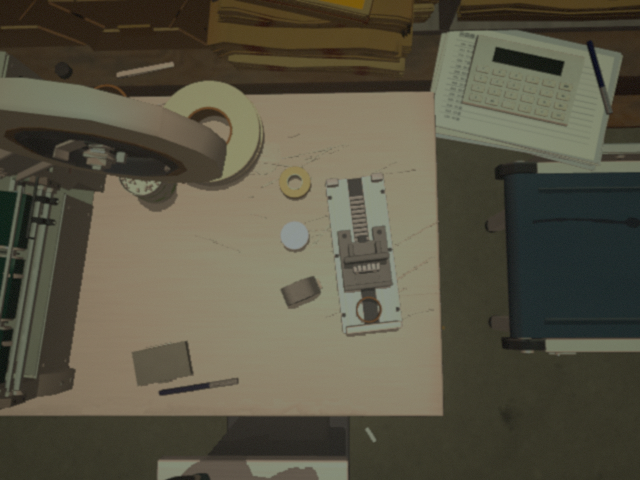

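View pics/scene1.png

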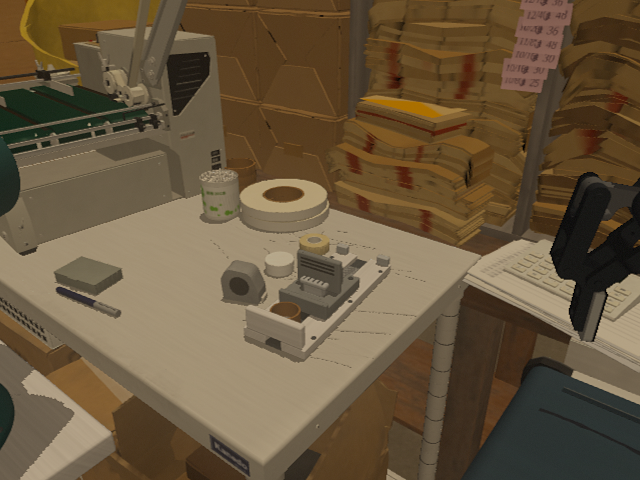

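The top view shows the keeper running from its end plate at about (372,328) to its posts at about (355,180). The stop is near (365,255), and the tape measure, tub and tape roll are to the left. I'll zoom in.

Run:
```python
from h import *
a=cv2.imread('pics/top1.png')[170:340,310:420]; b=cv2.imread('pics/scene1.png')[230:360,235:400]
a=cv2.resize(a,None,fx=3.5,fy=3.5,interpolation=2); b=cv2.resize(b,None,fx=2.4,fy=2.4,interpolation=2)
o=np.zeros((600,800,3),np.uint8); o[:a.shape[0],:a.shape[1]]=a; o[:b.shape[0],400:400+b.shape[1]]=b
cv2.imwrite('pics/z.png',o)
g=at
print('posts',at('top1',333,183,.03),at('top1',377,177,.03)); print('plate',at('top1',346,329,.05),at('top1',399,323,.05))
```

```text
posts [ 0.6082 -0.1394  0.03  ] [ 0.6174 -0.2133  0.03  ]
plate [ 0.3662 -0.158   0.05  ] [ 0.3753 -0.2426  0.05  ]
```

View pics/z.png

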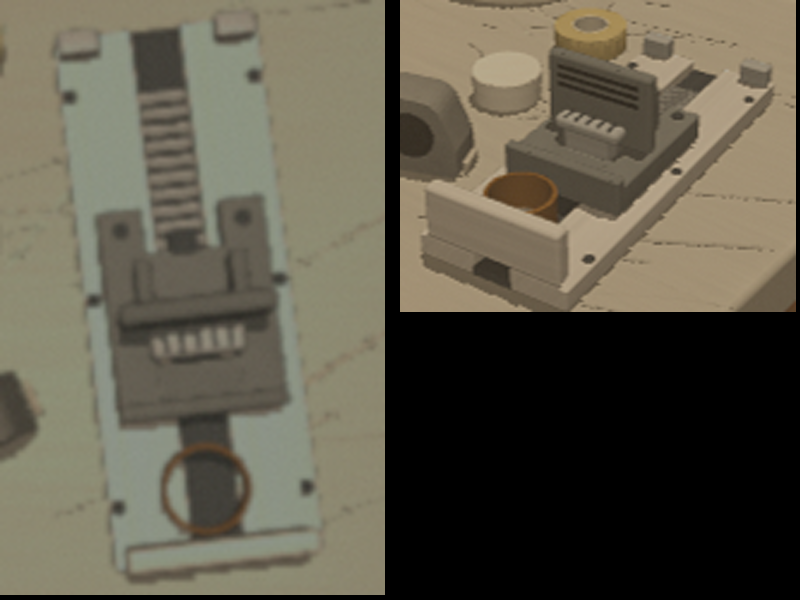

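The zoom shows the ribbed key at about (366.6,267.7) in the top view and (314,282) in the scene view, directly in front of the push plate.

Run:
```python
from h import *
P=[]
for f,u,v in(('top1',366.6,267.7),('scene1',314.2,281.5)):
    P+= [(at(f,u,v,1.),at(f,u,v,0.))]; print(f,at(f,u,v,.052))
(a,b),(c,d)=P; A=np.c_[b-a,-(d-c)]; t=np.linalg.lstsq(A,c-a,rcond=None)[0]; print('tri',a+t[0]*(b-a),c+t[1]*(d-c))
ax=np.array([.242,.0239]);print('yaw',np.arctan2(ax[1],ax[0]))
# deck sides at z=.016
for u,v in((58,65),(117,565),(258,40),(320,545)): print(at('top1',310+u/3.5,170+v/3.5,.016))
key=at('top1',366.6,267.7,.052)[:2]
s=bot.read_state();M=R.from_rotvec(s['tcp_rot']).as_matrix()
print('delta tool mm to above key',M.T@(np.r_[key,.30]-s['tool_pos'])*1000)
```

```text
top1 [ 0.4639 -0.1922  0.052 ]
scene1 [ 0.4638 -0.1946  0.052 ]
tri [ 0.46398786 -0.19229294  0.05088081] [ 0.46510857 -0.19355437  0.05102171]
yaw 0.09844110697246984
[ 0.6017 -0.1284  0.016 ]
[ 0.3605 -0.1544  0.016 ]
[ 0.6128 -0.2257  0.016 ]
[ 0.3694 -0.2504  0.016 ]
delta tool mm to above key [ 329.27448242 -295.3779265   104.10036427]
```

drive_tool --increments '[{"delta_pos": [27,-24,0],"turn": 0,"jaw": -1},{"delta_pos": [27,-24,0],"turn": 0,"jaw": -1},{"delta_pos": [27,-24,0],"turn": 0,"jaw": -1},{"delta_pos": [27,-24,0],"turn": 0,"jaw": -1},{"delta_pos": [27,-24,0],"turn": 0,"jaw": -1},{"delta_pos": [27,-24,0],"turn": 0,"jaw": -1},{"delta_pos": [27,-24,0],"turn": 0,"jaw": -1},{"delta_pos": [27,-24,0],"turn": 0,"jaw": -1}]'

```text
time: 0.77
tool_pos: [0.409, -0.334, 0.4042]
tcp_rot: [-3.057, -0.72, 0.001]
wrist_force: [1.3, -0.1, 0.2]
width: -0.003
grip_force: 0.0
```

drive_tool --increments '[{"delta_pos": [26,-25,20],"turn": 0,"jaw": -1},{"delta_pos": [26,-25,20],"turn": 0,"jaw": -1},{"delta_pos": [26,-25,20],"turn": 0,"jaw": -1},{"delta_pos": [18,-20,20],"turn": 0,"jaw": -1},{"delta_pos": [0,0,20],"turn": 0.118,"jaw": -1},{"delta_pos": [0,0,10],"turn": 0.119,"jaw": -1},{"delta_pos": [0,0,0],"turn": 0.119,"jaw": -1},{"delta_pos": [0,0,0],"turn": 0,"jaw": -1}]'

```text
time: 1.43
tool_pos: [0.4518, -0.2071, 0.293]
tcp_rot: [-3.136, -0.164, 0.005]
wrist_force: [0.4, 0.1, 0.2]
width: -0.003
grip_force: 0.0
```

Run:
```python
from h import *
snap('wrist','w1')
s=bot.read_state();M=R.from_rotvec(s['tcp_rot']).as_matrix()
print(s['time'],s['tool_pos'],'yaw',np.arctan2(M[1,0],M[0,0]),s['width'],s['wrist_force'])
print('delta',M.T@(np.r_[.464,-.193,.173+.052]-s['tool_pos'])*1000)
```

```text
1.4833 [ 0.45215618 -0.20752738  0.2939284 ] yaw 0.10959235316051313 -0.00040458825244561004 [-0.15663852 -0.37402844 -0.11714873]
delta [ 13.44832849 -13.08691809  68.92256244]
```

View pics/w1.png

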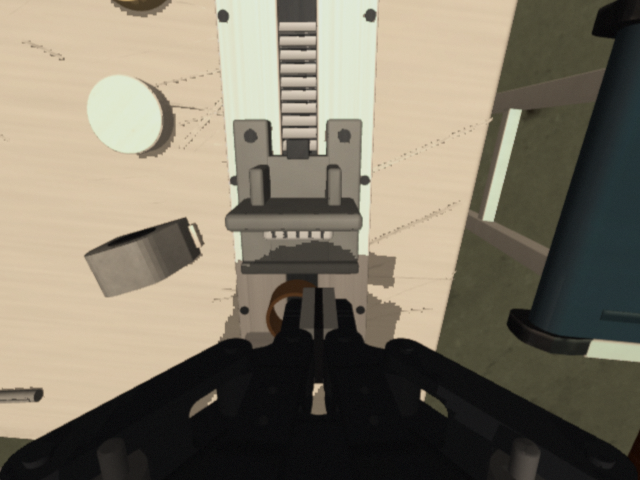

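The wrist view shows the keeper aligned with the tool. The plate's top edge is at (226..362, 212..228), with the key's ribs below it at about (298,235).

Run:
```python
from h import *
for u,v,z in((294,229,.086),(294,211,.086),(226,220,.086),(362,220,.086),(298,235,.05),(298,240,.05)): print(at('w1',u,v,z))
print(np.load('pics/w1.npz')['W'].round(3))
for u,v,z in((219,0,.016),(239,310,.016),(380,0,.016),(362,250,.016)): print(at('w1',u,v,z))
```

```text
[ 0.4765 -0.191   0.086 ]
[ 0.486  -0.1902  0.086 ]
[ 0.4776 -0.1558  0.086 ]
[ 0.485  -0.2254  0.086 ]
[ 0.463  -0.1922  0.05  ]
[ 0.4597 -0.1925  0.05  ]
[[ 0.105 -0.951 -0.29   0.525]
 [-0.994 -0.101 -0.028 -0.199]
 [-0.002  0.292 -0.957  0.262]
 [ 0.     0.     0.     1.   ]]
[ 0.5955 -0.1305  0.016 ]
[ 0.3877 -0.1508  0.016 ]
[ 0.6057 -0.2274  0.016 ]
[ 0.4466 -0.2391  0.016 ]
```

drive_tool --increments '[{"delta_pos": [8,-14,0],"turn": 0.003,"jaw": -1},{"delta_pos": [0,0,20],"turn": 0,"jaw": -1},{"delta_pos": [0,0,20],"turn": 0,"jaw": -1},{"delta_pos": [0,0,15],"turn": 0,"jaw": -1},{"delta_pos": [0,0,8],"turn": 0,"jaw": -1},{"delta_pos": [0,0,0],"turn": 0,"jaw": -1},{"delta_pos": [0,0,0],"turn": 0,"jaw": -1}]'

```text
time: 2.07
tool_pos: [0.459, -0.1934, 0.2319]
tcp_rot: [-3.137, -0.165, 0.0]
wrist_force: [-0.9, -0.1, -0.0]
width: 0.004
grip_force: 0.0
```

Run:
```python
from h import *
s=bot.read_state();print(s['tool_pos'],s['wrist_force'])
snap('wrist','w2');snap('scene','s2')
a=cv2.imread('pics/w2.png')[100:400,160:460]; b=cv2.imread('pics/s2.png')[190:340,240:390]
cv2.imwrite('pics/z2.png',np.hstack([cv2.resize(a,(400,400)),cv2.resize(b,(400,400),interpolation=2)]))
```

```text
[ 0.45897419 -0.19337366  0.23192031] [-0.94514238 -0.11781617 -0.03877129]
```

View pics/z2.png

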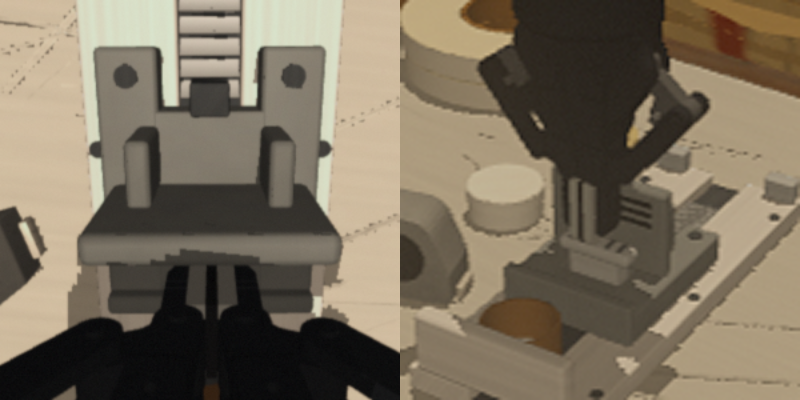

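The fingertips are above the key, just in front of the plate and centred. Next I press down step by step.

drive_tool --increments '[{"delta_pos": [0,0,4],"turn": 0,"jaw": -1},{"delta_pos": [0,0,3],"turn": 0,"jaw": -1},{"delta_pos": [0,0,2],"turn": 0,"jaw": -1},{"delta_pos": [0,0,0],"turn": 0,"jaw": -1},{"delta_pos": [0,0,0],"turn": 0,"jaw": -1}]'

```text
time: 2.58
tool_pos: [0.4594, -0.1934, 0.2233]
tcp_rot: [3.136, 0.163, 0.002]
wrist_force: [1.4, -0.5, 2.5]
width: 0.002
grip_force: 1.5
```

drive_tool --increments '[{"delta_pos": [0,0,2],"turn": 0,"jaw": -1},{"delta_pos": [0,0,2],"turn": 0,"jaw": -1},{"delta_pos": [0,0,1],"turn": 0,"jaw": -1},{"delta_pos": [0,0,0],"turn": 0,"jaw": -1},{"delta_pos": [0,0,0],"turn": 0,"jaw": -1}]'

```text
time: 3.0
tool_pos: [0.4594, -0.1934, 0.2181]
tcp_rot: [3.137, 0.163, 0.002]
wrist_force: [1.2, -1.9, 5.0]
width: 0.001
grip_force: 2.6
```

drive_tool --increments '[{"delta_pos": [0,0,1.5],"turn": 0,"jaw": -1},{"delta_pos": [0,0,0],"turn": 0,"jaw": -1},{"delta_pos": [0,0,0.5],"turn": 0,"jaw": -1},{"delta_pos": [0,0,0],"turn": 0,"jaw": -1},{"delta_pos": [0,0,0],"turn": 0,"jaw": -1}]'

```text
time: 3.42
tool_pos: [0.4594, -0.1934, 0.2163]
tcp_rot: [3.137, 0.163, 0.002]
wrist_force: [0.8, -2.1, 6.6]
width: 0.003
grip_force: 3.2
```

Key about 8.7 mm down. I start pushing slowly.

drive_tool --increments '[{"delta_pos": [2,0,0],"turn": 0,"jaw": -1},{"delta_pos": [2,0,0],"turn": 0,"jaw": -1},{"delta_pos": [2,0,0],"turn": 0,"jaw": -1},{"delta_pos": [2,0,0],"turn": 0,"jaw": -1},{"delta_pos": [2,0,0],"turn": 0,"jaw": -1},{"delta_pos": [2,0,0],"turn": 0,"jaw": -1},{"delta_pos": [2,0,0],"turn": 0,"jaw": -1},{"delta_pos": [0,0,0],"turn": 0,"jaw": -1}]'

```text
time: 4.08
tool_pos: [0.4729, -0.192, 0.2163]
tcp_rot: [3.137, 0.163, -0.001]
wrist_force: [-0.7, -1.0, 8.6]
width: -0.002
grip_force: 4.2
```

drive_tool --increments '[{"delta_pos": [3,0,0],"turn": 0,"jaw": -1},{"delta_pos": [3,0,0],"turn": 0,"jaw": -1},{"delta_pos": [3,0,0],"turn": 0,"jaw": -1},{"delta_pos": [3,0,0],"turn": 0,"jaw": -1},{"delta_pos": [3,0,0],"turn": 0,"jaw": -1},{"delta_pos": [3,0,0],"turn": 0,"jaw": -1},{"delta_pos": [3,0,0],"turn": 0,"jaw": -1}]'

```text
time: 4.67
tool_pos: [0.4935, -0.1898, 0.2163]
tcp_rot: [3.137, 0.164, -0.002]
wrist_force: [-2.3, -0.4, 9.3]
width: -0.002
grip_force: 4.7
```

drive_tool --increments '[{"delta_pos": [4,0,0],"turn": 0,"jaw": -1},{"delta_pos": [4,0,0],"turn": 0,"jaw": -1},{"delta_pos": [4,0,0],"turn": 0,"jaw": -1},{"delta_pos": [4,0,0],"turn": 0,"jaw": -1},{"delta_pos": [4,0,0],"turn": 0,"jaw": -1},{"delta_pos": [4,0,0],"turn": 0,"jaw": -1}]'

```text
time: 5.17
tool_pos: [0.5174, -0.1872, 0.2163]
tcp_rot: [3.137, 0.163, -0.002]
wrist_force: [-2.5, -1.4, 9.6]
width: -0.001
grip_force: 4.7
```

Run:
```python
from h import *
snap('top','t3');snap('scene','s3')
a=cv2.imread('pics/t3.png')[170:340,310:420]; b=cv2.imread('pics/s3.png')[190:360,240:410]
cv2.imwrite('pics/z3.png',np.hstack([cv2.resize(a,(388,600),interpolation=2),cv2.resize(b,(412,600),interpolation=2)]))
```

```text
(no output)
```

View pics/z3.png

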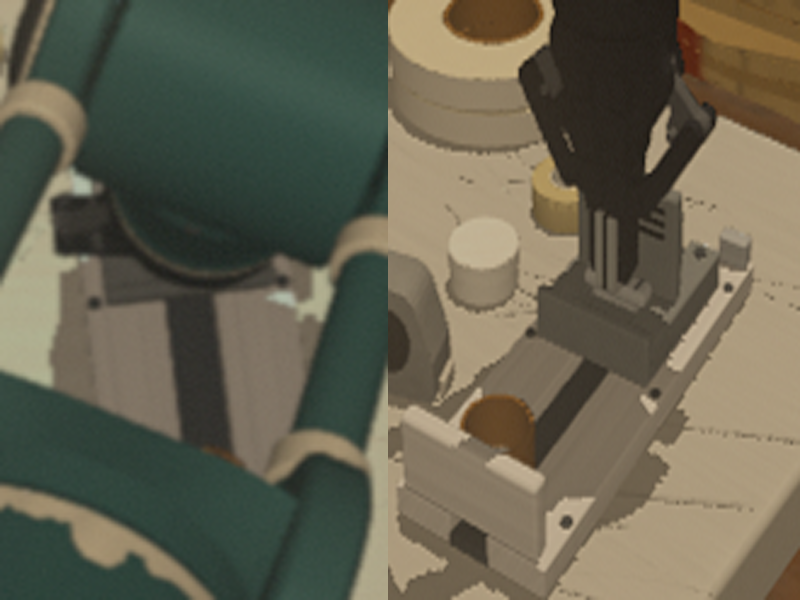

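The stop has moved well along, the key is held down, the core is unmoved, and about 20 mm is left to the post. I keep pushing in short steps.

drive_tool --increments '[{"delta_pos": [3,0,0],"turn": 0,"jaw": -1},{"delta_pos": [3,0,0],"turn": 0,"jaw": -1},{"delta_pos": [3,0,0],"turn": 0,"jaw": -1},{"delta_pos": [3,0,0],"turn": 0,"jaw": -1}]'

```text
time: 5.6
tool_pos: [0.5293, -0.1859, 0.2163]
tcp_rot: [3.137, 0.163, -0.002]
wrist_force: [-3.5, -0.8, 9.8]
width: 0.002
grip_force: 4.7
```

drive_tool --increments '[{"delta_pos": [2,0,0],"turn": 0,"jaw": -1},{"delta_pos": [2,0,0],"turn": 0,"jaw": -1},{"delta_pos": [2,0,0],"turn": 0,"jaw": -1}]'

```text
time: 5.85
tool_pos: [0.5352, -0.1853, 0.2163]
tcp_rot: [3.137, 0.163, -0.002]
wrist_force: [-1.9, -1.6, 9.4]
width: -0.0
grip_force: 4.7
```

drive_tool --increments '[{"delta_pos": [2,0,0],"turn": 0,"jaw": -1},{"delta_pos": [2,0,0],"turn": 0,"jaw": -1}]'

```text
time: 6.02
tool_pos: [0.5387, -0.1849, 0.2161]
tcp_rot: [-3.137, -0.164, 0.005]
wrist_force: [-7.8, -2.1, 14.6]
width: -0.001
grip_force: 7.1
```

drive_tool --increments '[{"delta_pos": [1,0,0],"turn": 0,"jaw": -1},{"delta_pos": [0,0,0],"turn": 0,"jaw": -1}]'

```text
time: 6.18
tool_pos: [0.539, -0.185, 0.2162]
tcp_rot: [-3.137, -0.164, 0.009]
wrist_force: [-7.7, -1.5, 14.0]
width: 0.002
grip_force: 6.7
```

drive_tool --increments '[{"delta_pos": [1,0,0],"turn": 0,"jaw": -1},{"delta_pos": [0,0,0],"turn": 0,"jaw": -1}]'

```text
time: 6.35
tool_pos: [0.5394, -0.1849, 0.2161]
tcp_rot: [-3.137, -0.165, 0.011]
wrist_force: [-9.4, -1.8, 16.1]
width: 0.0
grip_force: 7.6
```

Blocked hard at the expected travel of about 77 mm, which matches the gap measured at the start. I lift straight up first so as not to drag the stop back, then move clear.

drive_tool --increments '[{"delta_pos": [0,0,-2],"turn": 0,"jaw": -1},{"delta_pos": [0,0,-2],"turn": 0,"jaw": -1},{"delta_pos": [0,0,-3],"turn": 0,"jaw": -1},{"delta_pos": [0,0,-4],"turn": 0,"jaw": -1},{"delta_pos": [0,0,-4],"turn": 0,"jaw": -1},{"delta_pos": [0,0,0],"turn": 0,"jaw": -1}]'

```text
time: 6.85
tool_pos: [0.5416, -0.1843, 0.231]
tcp_rot: [-3.137, -0.163, -0.001]
wrist_force: [-0.3, 0.1, 0.1]
width: 0.004
grip_force: 0.1
```

drive_tool --increments '[{"delta_pos": [-5,0,0],"turn": 0,"jaw": -1},{"delta_pos": [-10,0,0],"turn": 0,"jaw": -1},{"delta_pos": [0,0,-15],"turn": 0,"jaw": -1},{"delta_pos": [0,0,-30],"turn": 0,"jaw": -1},{"delta_pos": [0,0,-35],"turn": 0,"jaw": -1},{"delta_pos": [0,0,-35],"turn": 0,"jaw": -1},{"delta_pos": [0,0,-30],"turn": 0,"jaw": -1},{"delta_pos": [0,0,0],"turn": 0,"jaw": -1}]'

```text
time: 7.52
tool_pos: [0.5279, -0.1869, 0.3832]
tcp_rot: [3.132, 0.163, 0.017]
wrist_force: [1.6, -0.7, 1.1]
width: -0.001
grip_force: 0.0
```

Run:
```python
from h import *
s=bot.read_state();print(s['tool_pos'],s['wrist_force'])
snap('wrist','w4');snap('scene','s4')
a=cv2.imread('pics/w4.png'); b=cv2.imread('pics/s4.png')[220:360,240:400]
cv2.imwrite('pics/z4.png',np.hstack([cv2.resize(a,(400,300)),cv2.resize(b,(400,350),interpolation=2)[:300]]))
```

```text
[ 0.5278746  -0.18689201  0.3831847 ] [ 1.6099875  -0.74092743  1.14664511]
```

View pics/z4.png

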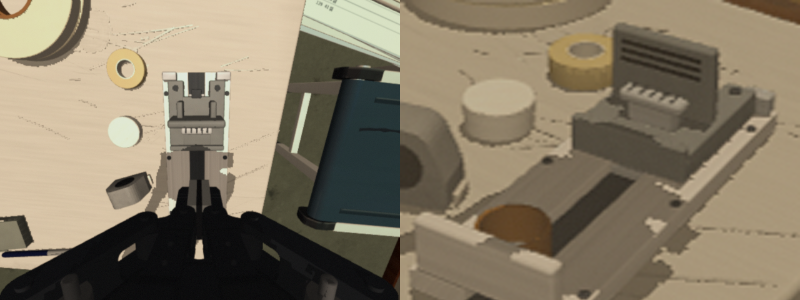

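The stop appears to be at the posts, with the key up and the core and other things unmoved. I check closely that the arms meet the posts.

Run:
```python
from h import *
a=cv2.imread('pics/w4.png')[105:255,240:390]
cv2.imwrite('pics/z5.png',cv2.resize(a,(600,600),interpolation=2))
```

```text
(no output)
```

View pics/z5.png

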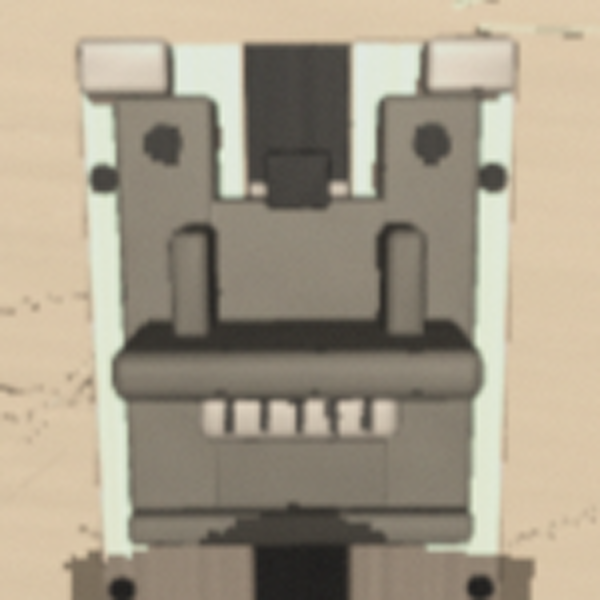

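Both of the stop's arms (rows about 97) meet the posts with no visible gap, and the key is up. I hand the job in.

```bash
python3 -c "
from workcell import bot
print(bot.finish_job())"
```

```text
the job is handed in; nothing more can be done
None
```

The stop is fully home against the end-stop posts, the release key has sprung up, the core and the things round it look unmoved, and the job is handed in at about 7.6 s; no verdict came back.

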